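Set out the slide-mounting supplies in their stands

TASK

Put the large bottle, the small jar, the flat white box and the wax block each into the stand whose recess matches it in shape and size: all the way down on the floor of the recess, bottle and jar upright, box and wax block lying flat with their long sides along those of the recess. Leave the eyepiece and the loose green cassette that lie among them where they are.

Things in the scene. Friction and masses are not known exactly. Their poses are not given: they have to be found in the camera images.
- large_bottle: The large round brown bottle with a red screw cap, standing among the things nearest the robot. 60 mm diameter, 126 mm tall; the straight body reaches up to about 90 mm, the cap is 32 mm wide from 105 to 126 mm. 0.26 kg. Origin at the centre of the underside, z up. Its yaw does not matter. Belongs in stand_large_round.
- small_jar: The small round brown jar with a white lid, 32 mm diameter, 59 mm tall, 0.06 kg. Origin at the centre of the underside, z up. Its yaw does not matter. Belongs in stand_small_round.
- flat_box: The flat white cardboard box, 46 mm (own x) by 62 mm (own y) by 16 mm high, lying flat, solid, 0.03 kg; either way round. Origin at the centre of the underside, z up. Best held across its 46 mm width at the middle of its length. Belongs in stand_large_rect.
- wax: The cream-coloured paraffin wax block, 34 mm (own x) by 42 mm (own y) by 22 mm high, rigid, 0.045 kg; either way round. Origin at the centre of the underside, z up. Best held across its 34 mm width. Belongs in stand_small_rect.
- stand_large_round: Fixed grey plastic block, 90 x 90 x 16 mm, with a round recess of 74 mm diameter (dark floor) at its centre. The recess floor is 4 mm above the bench, the rim 16 mm. Origin at the centre of the underside, z up. 
- stand_small_round: Fixed grey plastic block, 62 x 62 x 16 mm, with a round recess of 46 mm diameter (dark floor) at its centre. The recess floor is 4 mm above the bench, the rim 16 mm. Origin at the centre of the underside, z up. 
- stand_large_rect: Fixed grey plastic tray with a rectangular recess, 56 mm (own x) by 72 mm (own y), grey floor 4 mm above the bench, walls 6 mm thick that reach 12 mm above the bench. The two walls that look along own x (the long ones) have an open finger notch at the middle, 44 mm wide and down to the floor, so a gripper that closes along the tray's x can set a thing down and let go. Origin at the centre of the underside, z up. 
- stand_small_rect: Fixed grey plastic tray with a rectangular recess, 42 mm (own x) by 50 mm (own y), grey floor 4 mm above the bench, walls 6 mm thick that reach 12 mm above the bench. The two walls that look along own x (the long ones) have an open finger notch at the middle, 34 mm wide and down to the floor, so a gripper that closes along the tray's x can set a thing down and let go. Origin at the centre of the underside, z up. 
- eyepiece: Bystander: black microscope eyepiece with a light band, 34 mm diameter, 48 mm tall, standing loose between the things and the stands. Leave it alone. Origin at the centre of the underside, z up. 
- cassette: Bystander: flat green tissue cassette, 38 x 28 x 6 mm, lying loose between the things and the stands. Leave it alone. Origin at the centre of the underside, z up. 

How it is judged:
At the end, for the whole second after the job is handed in: Each thing rests in its matching stand: centre within 10 mm of the stand's centre, underside on the recess floor (less than 8 mm above the bench), level within 0.12 rad, at rest; box and wax block have their long sides along those of the recess within 0.3 rad, either way round (horizontal distance between large_bottle and stand_large_round below 0.01 m and z of large_bottle in the frame of stand_large_round between 0 and 0.008 m and angle between each of large_bottle, small_jar, flat_box, wax's own z axis and vertical below 0.12 rad and linear speed of each of large_bottle, small_jar, flat_box, wax below 0.02 m/s and angular speed of each of large_bottle, small_jar, flat_box, wax below 0.2 rad/s and horizontal distance between small_jar and stand_small_round below 0.01 m and z of small_jar in the frame of stand_small_round between 0 and 0.008 m and horizontal distance between flat_box and stand_large_rect below 0.01 m and z of flat_box in the frame of stand_large_rect between 0 and 0.008 m and angle between the y axis of flat_box and the y axis of stand_large_rect, either way round below 0.3 rad and horizontal distance between wax and stand_small_rect below 0.01 m and z of wax in the frame of stand_small_rect between 0 and 0.008 m and angle between the y axis of wax and the y axis of stand_small_rect, either way round below 0.3 rad); the robot touches nothing.
It fails at once if the eyepiece is shifted by more than 20 mm (distance of eyepiece from where it was at the start of the episode above 0.02 m).
It fails at once if the cassette is shifted by more than 20 mm (distance of cassette from where it was at the start of the episode above 0.02 m).
It also fails if it takes over 128 s, if anything falls off the work surface, if the arm or the gripper's body presses on something with over 40 N, if the wrist force passes 120 N, or if a joint passes its speed limit or range.

ROBOT

A 6-joint arm with a two-finger parallel gripper is mounted at the origin on a cart in front of the work surface, level with it; the furniture and walls round the work are solid. World frame = base frame: x ahead of the robot, y to its left, z up, the work surface at z = 0. Lengths are in m, angles in rad, forces in N, time in s.
With the tool pointing down it reaches from about 0.325 to 0.9 m from the base axis. Payload 6.1 kg.
Tool frame: the origin (TCP) lies between the finger pads; the fingertips stand manip.tips_ahead ahead of it and the grasp point (between the pads) lies 3 mm ahead of it (manip.tips_ahead is the distance from the TCP to the fingertips, in m); z points along the fingers, y is the line along which they close (so a half turn about z gives the same grasp; the last joint's range is limited). The gripper opens to 87 mm and grips with 3 to 60 N. Pads are 19 mm wide; open, the fingers measure 117 mm over their backs; the gripper's body (75 mm by 190 mm) begins 51 mm behind the grasp point.
Start: joints at [1.161, 0.22, 1.526, -0, 1.395, -0.126], TCP at [0.175, 0.6, 0.245] pointing down, gripper open.
Joint ranges: [-2.98, 2.98], [-0.91, 2.08], [0.09, 2.57], [-1.24, 4.39], [0.2, 2.65], [-2.68, 2.68]. Speed limits (rad/s): [2.57, 2.57, 3.01, 3.14, 3.14, 3.14].

INTERFACE

Orientations are given as [roll, pitch, yaw] about the fixed x, y, z axes, in that order (R = Rz(yaw) Ry(pitch) Rx(roll)).
In Python, from station import manip gives the robot as it stands.
- The arm moves only by the shell command python3 -m pendant 'ROWS' [FORCE]. ROWS is JSON, a list of rows, each a list of 3 entries, a list of its own where there are three numbers: the shift along the tool's x, y, z normalised to -1 to 1, where 1 is 12 cm, then the turn, a rotation vector about the tool's x, y, z normalised to -1 to 1, where 1 is 120 degrees, then the opening, from -1 (shut) to 1 (fully open). A call has 1 to 5 rows; each row is the pose to reach, as a shift and turn from the pose commanded when the call began, along the tool's axes at that moment; what a row does not reach only later rows make up. A row lasts 1/8 s, in which the tool goes at most 62.5 mm and 10.7 degrees, less where a joint would pass 70% of its speed; a pose out of reach is approached as far as the arm can. A call with a number of a shift or a turn outside -1 to 1 is refused whole. A call with a gripper value outside its range is refused whole. The fingers move at their own pace and stop on an object; FORCE is the grip in N (left out, the last holds). Time passes only in rows, so rows that repeat a pose let the fingers close. It gives the time, the measured TCP pose, the force, the opening and the grip force at its end, in the units of the state.
- manip.get_obs(): the state, without advancing time (a new reading comes with each control period).
- manip.camera(name): name is "side" or "top"; returns (picture, depth): 420x560x3 uint8, red, green, blue; 420x560 float32, m along the optical axis (not along the pixel's ray), 0 where there is no reading.
- manip.camera_info(name): a dict with "fx", "fy", "cx", "cy" (pixels), "k1" (the pictures are not rectified: a ray, as slopes to the right and down, at radius r is drawn at 1 + k1 r^2 times it, then the intrinsics apply), "world_to_cam" (4x4, takes a point from world to camera coordinates). Camera axes: x right, y up, looking along -z (the intrinsics and any distortion apply to the point x, -y, -z); pixel columns grow to the right and rows downward; lengths in m; the calibration is good to about 2 mm. A picture is of the moment at which its call begins. camera_info takes no time and is no camera call.
- manip.finish_job(): hands the job in; it is judged then, once.
The state is a dict: "time_s": time; "joint_positions": joint angles; "dq": joint speeds; "joint_efforts": joint torques, N m; "ee_pos": TCP position; "tool_rot": TCP orientation; "force": force on the tool from outside, world axes, zero at the start; "moment": the same for the moment, N m; "opening": finger opening in m; "grasp_force": force on a finger pad.
Only numpy, scipy, OpenCV 4.12 (cv2) and the standard library are available. Lean on these libraries where they do the work, as an engineer would, in place of code of your own. Each camera call takes 0.05 s, during which the arm holds its last target. There are 200 camera calls.

## Working session

There is one attempt and no reset: what is moved stays moved. The work goes in short steps, Python scripts to look and compute and a shell command to move; the robot and the scene stay as the last step left them, time stands still between calls to the robot, and variables do not carry over. Pictures are saved under pics/ and viewed, at most 14 in all, crops included, and the job is handed in when it is done.

```bash
mkdir -p pics; ls; python3 - <<'E'
from station import manip
import cv2,numpy as np
print(manip.get_obs(), manip.tips_ahead)
for n in("top","side"):
    p,d=manip.camera(n); cv2.imwrite(f"pics/{n}0.png",p[:,:,::-1]); np.savez(f"{n}0.npz",p=p,d=d)
    print(n,manip.camera_info(n))
E
```

```text
pics
{'time_s': 0.0, 'joint_positions': array([ 1.16092543e+00,  2.21264761e-01,  1.52764753e+00, -1.56953727e-05,
        1.39468214e+00, -1.26068445e-01]), 'dq': array([-0.00046931, -0.00046427, -0.00104092,  0.00088953, -0.00131293,
        0.00073713]), 'joint_efforts': array([-1.32027995e-03, -4.94632781e+01, -3.87375498e+01,  6.99996273e-02,
        5.73662447e-02, -1.32861787e-04]), 'ee_pos': array([0.17475616, 0.59945292, 0.243394  ]), 'tool_rot': array([-3.13960482e+00, -2.36368446e-04,  2.85779273e+00]), 'force': array([-0.69513736,  0.12373483, -0.05327964]), 'moment': array([ 0.01488278,  0.02234758, -0.02612749]), 'grasp_force': 0.0, 'opening': 0.08742037426924568} 0.022
top {'fx': 422.6237636938517, 'fy': 422.6237636938517, 'cx': 288.6960148955065, 'cy': 207.0492118974965, 'k1': -0.10368774377548265, 'world_to_cam': array([[ 2.87087199e-02, -9.99587803e-01,  1.83681689e-04,
        -1.17966190e-02],
       [ 9.75826307e-01,  2.80661037e-02,  2.16737887e-01,
        -5.50215799e-01],
       [-2.16653703e-01, -6.04302586e-03,  9.76229817e-01,
        -9.12015133e-01],
       [ 0.00000000e+00,  0.00000000e+00,  0.00000000e+00,
         1.00000000e+00]])}
side {'fx': 540.4945093839204, 'fy': 540.4945093839204, 'cx': 278.1922778151711, 'cy': 209.71004962985043, 'k1': -0.1405282219761868, 'world_to_cam': array([[ 0.91382447, -0.40571998, -0.01778009, -0.4964674 ],
       [ 0.26841486,  0.57055081,  0.77616057, -0.16231698],
       [-0.30475941, -0.71404697,  0.63028457, -1.12928015],
       [ 0.        ,  0.        ,  0.        ,  1.        ]])}
```

View pics/top0.png

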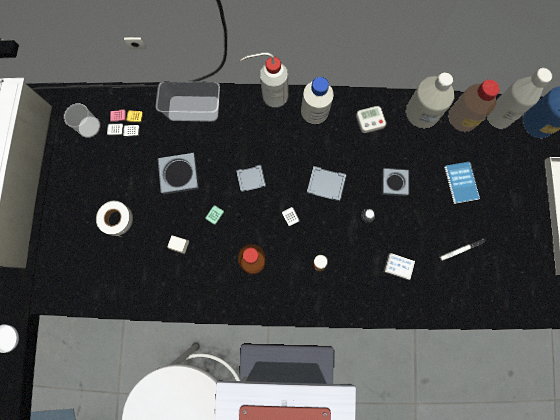

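View pics/side0.png

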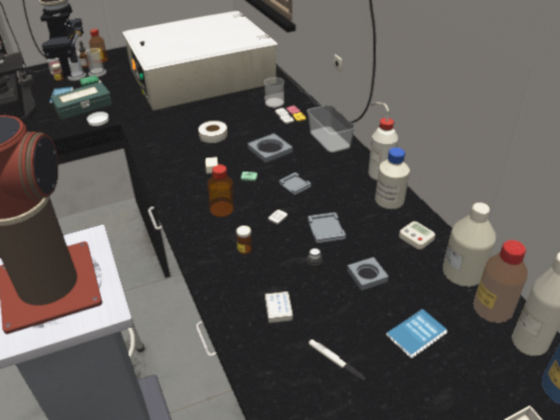

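Top view: bottle (252,260), jar (320,262), flat box (400,265) and wax (178,244). The stands are large round (178,173), small rect (251,178), large rect (327,183) and small round (396,181). The bystanders are the eyepiece (369,215), the green cassette (214,215) and a white tile at (290,216). The side view shows the same layout, with the arm out of the way.

```bash
cat > h.py <<'E'
from station import manip
import cv2,numpy as np
def shot(n):
    p,d=manip.camera(n); return p,d
def rays(n,uv):
    I=manip.camera_info(n); uv=np.asarray(uv,float).reshape(-1,1,2)
    K=np.array([[I['fx'],0,I['cx']],[0,I['fy'],I['cy']],[0,0,1]])
    s=cv2.undistortPoints(uv,K,np.array([I['k1'],0,0,0.]))[:,0]
    T=I['world_to_cam']; R=T[:3,:3]
    return -R.T@T[:3,3], np.c_[s[:,0],-s[:,1],-np.ones(len(s))]@R
def plane(n,uv,z):
    o,r=rays(n,uv); return o+r*((z-o[2])/r[:,2])[:,None]
def cloud(n,d):
    v,u=np.mgrid[:d.shape[0],:d.shape[1]]
    o,r=rays(n,np.c_[u.ravel(),v.ravel()])
    return (o+r*d.reshape(-1,1)).reshape(*d.shape,3)
def comp(m,seed):
    """connected component of mask nearest seed"""
    _,l,st,c=cv2.connectedComponentsWithStats(m.astype(np.uint8))
    k=[i for i in range(1,len(c)) if st[i,4]>12]
    k=min(k,key=lambda i:np.hypot(*(c[i]-seed))); return l==k
def pts(m): 
    v,u=np.nonzero(m); return np.c_[u,v]
def rect(n,m,z):
    """outline of mask projected to plane z -> centre, (long,short), yaw of long side"""
    c=max(cv2.findContours(m.astype(np.uint8),cv2.RETR_EXTERNAL,cv2.CHAIN_APPROX_NONE)[0],key=len)
    w=plane(n,c[:,0],z)[:,:2]
    (x,y),(a,b),t=cv2.minAreaRect((w*1000).astype(np.float32))
    if a<b: a,b,t=b,a,t+90
    return np.round([x,y,a,b,(t+90)%180-90],1)
E
python3 - <<'E'
from h import *
for n in('top','side'):
    f=np.load(n+'0.npz');p,d=f['p'].astype(int),f['d']
    W=cloud(n,d); g=p.max(2)
    bench=W[(g<40)&(d>0)&(abs(W[...,0]-.55)<.2)&(abs(W[...,1])<.2)]; print(n,'bench z',np.median(bench[:,2]),bench[:,2].std())
    S={'top':dict(wax=(178,244),box=(400,265),SLr=(178,173),SSq=(251,178),SLq=(327,183),SSr=(396,181),cass=(214,215),tile=(290,216)),
       'side':dict(wax=(212,165),box=(279,306),SLr=(270,148),SSq=(295,183),SLq=(326,227),SSr=(368,272),cass=(249,176),tile=(278,216))}[n]
    H=dict(wax=.022,box=.016,SLr=.016,SSq=.012,SLq=.012,SSr=.016,cass=.006,tile=.006)
    for k,s in S.items():
        m=(g>60)
        if k in('wax','box','SLr','SSr'): m=m&(W[...,2]>H[k]-.006)
        m=comp(m,s); print(k,rect(n,m,H[k]),'z',np.round(np.median(W[m][:,2]),4),m.sum())
    r,gg,b=p[...,0],p[...,1],p[...,2]
    sd={'top':dict(bottle=(250,256),jar=(320,262),eye=(369,213)),'side':dict(bottle=(219,172),jar=(243,232),eye=(315,252))}[n]
    for k,h in dict(bottle=.126,jar=.059,eye=.048).items():
        m=(r>100)&(gg<70) if k=='bottle' else g>110
        m=comp(m&(W[...,2]>h-.006),sd[k]); q=plane(n,pts(m),h); (x,y),rad=cv2.minEnclosingCircle((q[:,:2]*1000).astype(np.float32)); print(k,q.mean(0)[:2].round(4),np.round([x,y,rad],1),m.sum(),W[m][:,2].max())
E
```

```text
top bench z 0.000596940361463405 0.002372825095570062
wax [463.4 266.3  41.9  31.3  74. ] z 0.0223 222
box [ 425.3 -260.2   65.    46.8   72.8] z 0.0169 540
SLr [640.1 282.5  92.4  92.3 -79.6] z 0.0161 637
SSq [631.9 100.1  63.7  57.7 -75.3] z 0.0049 572
SLq [624.2 -86.2  85.8  71.9  77. ] z 0.0051 960
SSr [ 632.8 -256.3   64.2   62.6   -2.1] z 0.0161 394
cass [539.2 185.   41.   31.4 -31.3] z 0.005 214
tile [5.40e+02 3.00e-01 4.08e+01 3.05e+01 2.79e+01] z 0.0057 213
bottle [ 0.8384 -0.4659] [ 838.2 -465.6   22.3] 162 0.17160171529625945
jar [ 0.4287 -0.07  ] [428.8 -70.1  14.8] 140 0.06441072470917153
eye [ 0.543  -0.1838] [ 543.1 -184.6   11.2] 63 0.05012640667319801
side bench z -0.0003659884370705857 0.0017769428449662336
wax [453.6 162.8 239.8  61.8  75.2] z 0.0769 994
box [ 425.6 -266.5   67.2   46.3   73.7] z 0.0154 597
SLr [640.6 276.7  98.8  96.1 -79.1] z 0.0149 373
SSq [630.4  93.5  76.6  67.9 -75.8] z 0.0045 440
SLq [623.1 -92.2  99.7  75.   77. ] z 0.0044 888
SSr [ 631.3 -260.9   67.7   66.4   88.2] z 0.0149 464
cass [538.4 180.8  45.4  40.7 -25.4] z 0.0039 165
tile [540.   -3.4  50.9  39.   27.9] z 0.0041 210
bottle [0.4316 0.0642] [430.5  74.   17.6] 24 0.12655708033910018
jar [ 0.4284 -0.0764] [428.  -77.1  17.3] 116 0.8289246580210456
eye [ 0.5429 -0.19  ] [ 543.4 -191.3   12.7] 61 0.04984449720781803
```

```bash
cat >> h.py <<'E'
def go(x,y,z,close=None):
    """print shift/turn (normalised, tool axes) from measured pose to world target; close = closing-line yaw deg"""
    from scipy.spatial.transform import Rotation as Ro
    o=manip.get_obs(); R=Ro.from_euler('xyz',o['tool_rot'])
    s=R.inv().apply(np.array([x,y,z])-o['ee_pos'])/.12
    yaw=np.rad2deg(o['tool_rot'][2]); t=R.as_rotvec()*0
    if close is not None:
        dy=(close+90-yaw+90)%180-90
        t=(R.inv()*Ro.from_euler('xyz',[180,0,yaw+dy],degrees=True)).as_rotvec()/np.deg2rad(120)
    print('t',round(o['time_s'],2),'pos',(o['ee_pos']*1000).round(1),'rot',np.rad2deg(o['tool_rot']).round(1),'open',round(o['opening']*1000,1),'grip',round(o['grasp_force'],1),'| shift',s.round(3),'turn',t.round(4))
E
python3 - <<'E'
from h import *
f=np.load('top0.npz');p,d=f['p'].astype(int),f['d'];W=cloud('top',d)
m=comp((p[...,0]>110)&(p[...,1]<70)&(W[...,2]>.11),(250,256))&(np.hypot(*np.moveaxis(np.indices(d.shape)-np.array([256,250])[:,None,None],0,0))<25)
q=plane('top',pts(m),.126); print('cap',q.mean(0),cv2.minEnclosingCircle((q[:,:2]*1000).astype(np.float32)),m.sum(),W[m][:,2].max())
# dark recess floors
g=p.max(2)
for k,s in dict(SLr=(178,173),SSr=(396,181)).items():
    c=comp(g<60,s) if 0 else None
# obstacles
v=(d>0)&(W[...,2]>.04)
for y0 in np.arange(-.4,.45,.05):
    a=W[v&(abs(W[...,1]-y0)<.025)&(W[...,0]>.66)&(W[...,0]<1)]
    if len(a): print(round(y0,2),'minx',a[:,0].min().round(3),'zmax',a[:,2].max().round(3))
go(.432,.071,.245,0)
E
```

```text
Traceback (most recent call last):
  File "h.py", line 12, in plane
    o,r=rays(n,uv); return o+r*((z-o[2])/r[:,2])[:,None]
        ~~~~^^^^^^
  File "h.py", line 8, in rays
    s=cv2.undistortPoints(uv,K,np.array([I['k1'],0,0,0.]))[:,0]
      ~~~~~~~~~~~~~~~~~~~^^^^^^^^^^^^^^^^^^^^^^^^^^^^^^^^^
cv2.error: OpenCV(4.12.0) /io/opencv/modules/calib3d/src/undistort.dispatch.cpp:347: error: (-215:Assertion failed) CV_IS_MAT(_src) && CV_IS_MAT(_dst) && (_src->rows == 1 || _src->cols == 1) && (_dst->rows == 1 || _dst->cols == 1) && _src->cols + _src->rows - 1 == _dst->rows + _dst->cols - 1 && (CV_MAT_TYPE(_src->type) == CV_32FC2 || CV_MAT_TYPE(_src->type) == CV_64FC2) && (CV_MAT_TYPE(_dst->type) == CV_32FC2 || CV_MAT_TYPE(_dst->type) == CV_64FC2) in function 'cvUndistortPointsInternal'
```

```bash
python3 - <<'E'
from h import *
f=np.load('top0.npz');p,d=f['p'].astype(int),f['d'];W=cloud('top',d)
m=np.zeros(d.shape,bool); m[235:280,230:275]=1
m=comp(m&(p[...,0]>130)&(p[...,1]<60)&(p[...,2]<60),(250,256))
q=plane('top',pts(m),.126); print('cap',q.mean(0),cv2.minEnclosingCircle((q[:,:2]*1000).astype(np.float32)),m.sum(),W[m][:,2].max(), p[256,250],p[265,252])
v=(d>0)&(W[...,2]>.04)
for y0 in np.arange(-.4,.45,.05):
    a=W[v&(abs(W[...,1]-y0)<.025)&(W[...,0]>.66)&(W[...,0]<1)]
    if len(a): print(round(y0,2),'minx',a[:,0].min().round(3),'zmax',a[:,2].max().round(3))
go(.432,.071,.245,0)
E
```

```text
Traceback (most recent call last):
  File "h.py", line 21, in comp
    k=min(k,key=lambda i:np.hypot(*(c[i]-seed))); return l==k
ValueError: min() iterable argument is empty
```

```bash
python3 - <<'E'
from h import *
f=np.load('top0.npz');p,d=f['p'].astype(int),f['d'];W=cloud('top',d)
print(p[256,250],p[268,252],p[250,250],W[256,250])
m=np.zeros(d.shape,bool); m[235:280,230:275]=1
m=comp(m&(p[...,0]>150),(250,256))
q=plane('top',pts(m),.126); print('cap',q.mean(0),cv2.minEnclosingCircle((q[:,:2]*1000).astype(np.float32)),m.sum(),W[m][:,2].max())
v=(d>0)&(W[...,2]>.04)
for y0 in np.arange(-.4,.45,.05):
    a=W[v&(abs(W[...,1]-y0)<.025)&(W[...,0]>.66)&(W[...,0]<1)]
    if len(a): print(round(y0,2),'minx',a[:,0].min().round(3),'zmax',a[:,2].max().round(3))
go(.432,.071,.245,0)
E
```

```text
[210  83  75] [117  67  29] [215  83  76] [0.42844969 0.08144528 0.12696237]
cap [0.4309899  0.08158029 0.126     ] ((430.9949035644531, 81.96803283691406), 15.722986221313477) 175 0.13019945823014667
-0.4 minx 0.779 zmax 0.363
-0.35 minx 0.78 zmax 0.358
-0.3 minx 0.781 zmax 0.351
-0.25 minx 0.895 zmax 0.345
-0.2 minx 0.895 zmax 0.341
-0.15 minx 0.894 zmax 0.337
-0.1 minx 0.788 zmax 0.333
-0.05 minx 0.782 zmax 0.33
-0.0 minx 0.803 zmax 0.328
0.05 minx 0.825 zmax 0.328
0.1 minx 0.836 zmax 0.325
0.15 minx 0.854 zmax 0.377
0.2 minx 0.778 zmax 0.325
0.25 minx 0.777 zmax 0.325
0.3 minx 0.778 zmax 0.326
0.35 minx 0.779 zmax 0.328
0.4 minx 0.889 zmax 0.33
t 0.1 pos [174.8 599.5 243.5] rot [-179.9   -0.   163.7] open 87.2 grip 0.0 | shift [-3.291 -3.628 -0.006] turn [-8.000e-04  4.000e-04  6.145e-01]
```

```bash
P="python3 -m pendant"
$P '[[[-1,-1,0],[0,0,0.44],1],[[-1,-1,0],[0,0,0.44],1],[[-1,-1,0],[0,0,0.44],1],[[-1,-1,0],[0,0,0.44],1],[[-1,-1,0],[0,0,0.44],1]]'
$P '[[[0,0,0],[0,0,0.1745],1],[[0,0,0],[0,0,0.1745],1],[[0,0,0],[0,0,0.1745],1]]'
$P '[[[-1,0.5,0],[0,0,0],1],[[-1,0.5,0],[0,0,0],1],[[-1,0.5,0],[0,0,0],1]]'
python3 -c "from h import *;go(.431,.082,.245,0)"
```

```text
time_s: 0.72
ee_pos: [0.2569, 0.4504, 0.2443]
tool_rot: [-3.141, 0.0, 1.929]
force: [0.4, -0.4, -0.3]
opening: 0.0871
grasp_force: 0.0
time_s: 1.1
ee_pos: [0.2565, 0.451, 0.2442]
tool_rot: [-3.141, 0.001, 1.572]
force: [0.1, -0.0, -0.1]
opening: 0.0869
grasp_force: 0.0
time_s: 1.48
ee_pos: [0.3177, 0.3286, 0.2443]
tool_rot: [3.141, 0.001, 1.571]
force: [-0.6, -0.0, 0.5]
opening: 0.0871
grasp_force: 0.0
t 1.48 pos [317.7 328.6 244.3] rot [180.   0.  90.] open 87.1 grip 0.0 | shift [-2.055  0.944 -0.003] turn [0.0001 0.0004 0.0001]
```

```bash
P="python3 -m pendant"
$P '[[[-1,0.47,0],[0,0,0],1],[[-1,0.47,0],[0,0,0],1],[[-1,0.47,0],[0,0,0],1]]'
$P '[[[-1,0.47,0],[0,0,0],1],[[-1,0.47,0],[0,0,0],1],[[-1,0.47,0],[0,0,0],1],[[-1,0.47,0],[0,0,0],1]]'
python3 -c "
from h import *
p,d=manip.camera('side');cv2.imwrite('pics/s1.png',p[:,:,::-1])
go(.431,.082,.083,0)"
```

```text
time_s: 1.85
ee_pos: [0.3742, 0.2089, 0.2446]
tool_rot: [3.141, 0.0, 1.569]
force: [-0.1, 1.2, 0.6]
opening: 0.087
grasp_force: 0.0
time_s: 2.35
ee_pos: [0.4293, 0.092, 0.2443]
tool_rot: [-3.141, -0.001, 1.571]
force: [0.2, -0.3, 0.5]
opening: 0.0873
grasp_force: 0.0
t 2.4 pos [429.   92.6 244.3] rot [-1.80e+02 -1.00e-01  9.01e+01] open 87.1 grip 0.0 | shift [-0.09   0.017  1.344] turn [-0.0004 -0.0005  0.0009]
```

View pics/s1.png

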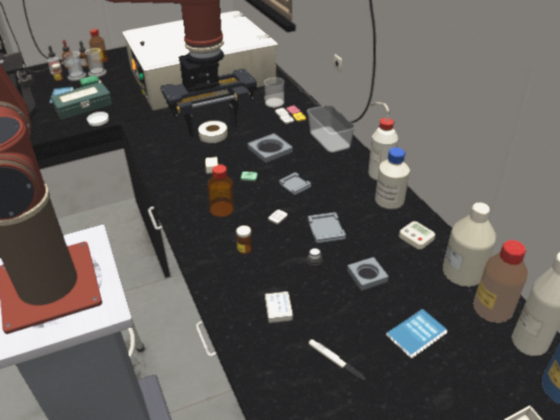

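The gripper (fingers around (210,120)) is above the bottle (219,190), which agrees with the reported TCP pose. Next I descend.

```bash
P="python3 -m pendant"
$P '[[[-0.09,0.017,0],[0,0,0],1],[[-0.09,0.017,0.3],[0,0,0],1],[[-0.09,0.017,0.6],[0,0,0],1],[[-0.09,0.017,0.9],[0,0,0],1],[[-0.09,0.017,0.9],[0,0,0],1]]'
python3 -c "
from h import *
go(.431,.082,.083,0)"
```

```text
time_s: 3.02
ee_pos: [0.4287, 0.081, 0.134]
tool_rot: [-3.135, -0.0, 1.573]
force: [-0.3, -1.1, 0.2]
opening: 0.0874
grasp_force: 0.0
t 3.02 pos [428.7  81.  134. ] rot [-179.6   -0.    90.1] open 87.4 grip 0.0 | shift [0.008 0.022 0.425] turn [-0.0031 -0.      0.001 ]
```

```bash
P="python3 -m pendant"
$P '[[[0.008,0.022,0.2],[0,0,0],1],[[0.008,0.022,0.42],[0,0,0],1],[[0.008,0.022,0.42],[0,0,0],1],[[0.008,0.022,0.42],[0,0,0],-1],[[0.008,0.022,0.42],[0,0,0],-1]]' 25
$P '[[[0,0,0],[0,0,0],-1],[[0,0,0],[0,0,0],-1],[[0,0,0],[0,0,0],-1],[[0,0,0],[0,0,0],-1]]' 25
$P '[[[0,0,-0.2],[0,0,0],-1],[[0,0,-0.4],[0,0,0],-1],[[0,0,-0.8],[0,0,0],-1],[[0,0,-0.8],[0,0,0],-1],[[0,0,-0.8],[0,0,0],-1]]' 25
python3 -c "
from h import *
go(.640,.2825,.18,0)"
```

```text
time_s: 3.65
ee_pos: [0.4354, 0.0815, 0.0879]
tool_rot: [3.139, -0.0, 1.571]
force: [-0.4, 0.4, 0.1]
opening: 0.0745
grasp_force: 0.0
time_s: 4.15
ee_pos: [0.434, 0.0814, 0.0867]
tool_rot: [-3.141, -0.0, 1.571]
force: [-3.8, 0.5, 6.9]
opening: 0.0596
grasp_force: 25.0
time_s: 4.78
ee_pos: [0.4335, 0.0813, 0.1812]
tool_rot: [-3.141, 0.0, 1.571]
force: [-0.3, -0.8, -2.4]
opening: 0.0594
grasp_force: 24.7
t 4.78 pos [433.5  81.3 181.2] rot [-179.9    0.    90. ] open 59.4 grip 24.7 | shift [1.677 1.721 0.008] turn [-0.0005  0.     -0.    ]
```

```bash
P="python3 -m pendant"
$P '[[[0.3,0.3,0],[0,0,0],-1],[[0.6,0.6,0],[0,0,0],-1],[[0.85,0.86,0],[0,0,0],-1],[[0.85,0.86,0],[0,0,0],-1]]'
$P '[[[0.3,0.3,0],[0,0,0],-1],[[0.6,0.6,0],[0,0,0],-1],[[0.83,0.86,0],[0,0,0],-1],[[0.83,0.86,0],[0,0,0],-1],[[0.83,0.86,0],[0,0,0],-1]]'
$P '[[[0,0,0],[0,0,0],-1]]'
python3 -c "
from h import *
p,d=manip.camera('side');cv2.imwrite('pics/s2.png',p[:,:,::-1])
go(.640,.2825,.092,0)"
```

```text
time_s: 5.28
ee_pos: [0.5372, 0.1848, 0.1789]
tool_rot: [-3.138, 0.0, 1.573]
force: [-0.7, -0.0, -3.4]
opening: 0.0596
grasp_force: 24.7
time_s: 5.9
ee_pos: [0.6389, 0.2819, 0.1798]
tool_rot: [-3.138, 0.002, 1.571]
force: [-0.7, -0.0, -3.3]
opening: 0.0595
grasp_force: 24.7
time_s: 6.02
ee_pos: [0.6395, 0.2818, 0.1816]
tool_rot: [-3.14, 0.001, 1.57]
force: [0.3, 0.3, -2.6]
opening: 0.0597
grasp_force: 24.7
t 6.08 pos [639.8 282.  182.1] rot [-180.    0.   90.] open 59.5 grip 24.7 | shift [0.005 0.002 0.751] turn [-0.0003  0.0002 -0.0004]
```

View pics/s2.png

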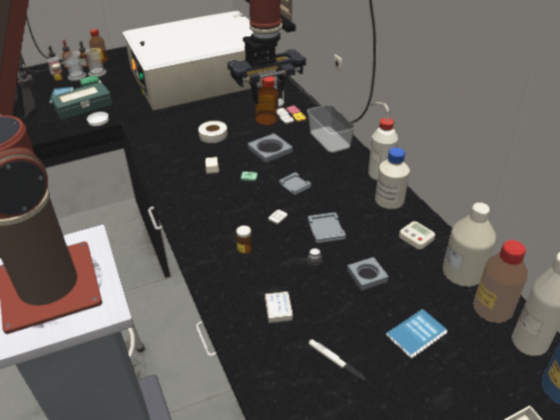

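The bottle (267,100) is held upright above the large round stand (270,148). I lower it and release.

```bash
P="python3 -m pendant"
$P '[[[0,0,0.25],[0,0,0],-1],[[0,0,0.5],[0,0,0],-1],[[0,0,0.68],[0,0,0],-1],[[0,0,0.74],[0,0,0],-1],[[0,0,0.755],[0,0,0],-1]]'
$P '[[[0,0,0.005],[0,0,0],-1],[[0,0,0.005],[0,0,0],-1]]'
$P '[[[0,0,0],[0,0,0],1],[[0,0,0],[0,0,0],1],[[0,0,0],[0,0,0],1],[[0,0,0],[0,0,0],1]]'
$P '[[[0,0,-0.3],[0,0,0],1],[[0,0,-0.6],[0,0,0],1],[[0,0,-1],[0,0,0],1],[[0,0,-1],[0,0,0],1]]'
python3 -c "
from h import *
go(.4634,.2663,.21,-16)"
```

```text
time_s: 6.7
ee_pos: [0.6405, 0.2829, 0.0917]
tool_rot: [-3.142, -0.0, 1.571]
force: [0.8, -0.0, -4.3]
opening: 0.0594
grasp_force: 24.7
time_s: 6.95
ee_pos: [0.6409, 0.2832, 0.0918]
tool_rot: [3.14, -0.0, 1.571]
force: [-0.1, 0.1, -3.1]
opening: 0.0592
grasp_force: 24.7
time_s: 7.45
ee_pos: [0.6407, 0.283, 0.0913]
tool_rot: [3.141, -0.0, 1.571]
force: [-0.1, -0.6, -0.1]
opening: 0.0853
grasp_force: 0.0
time_s: 7.95
ee_pos: [0.6435, 0.2839, 0.2176]
tool_rot: [3.132, -0.003, 1.571]
force: [0.7, -0.3, 0.4]
opening: 0.087
grasp_force: 0.0
t 7.95 pos [643.5 283.9 217.6] rot [179.4  -0.2  90. ] open 87.0 grip 0.0 | shift [-0.147 -1.501  0.047] turn [ 0.0046 -0.0022  0.1333]
```

```bash
P="python3 -m pendant"
$P '[[[-0.1,-1,0],[0,0,0.1333],1],[[-0.1,-1,0],[0,0,0.1333],1],[[-0.1,-1,0],[0,0,0.1333],1],[[-0.1,-1,0],[0,0,0.1333],1]]'
python3 -c "
from h import *
p,d=manip.camera('top');cv2.imwrite('pics/t1.png',p[:,:,::-1])
go(.4634,.2663,.12,-16)"
```

```text
time_s: 8.45
ee_pos: [0.5209, 0.2711, 0.2111]
tool_rot: [3.141, -0.001, 1.292]
force: [1.3, -0.6, 0.4]
opening: 0.0874
grasp_force: 0.0
t 8.5 pos [521.7 271.2 211.5] rot [ 1.799e+02 -1.000e-01  7.400e+01] open 87.0 grip 0.0 | shift [-0.174 -0.457  0.762] turn [ 0.0008 -0.0005  0.0002]
```

View pics/t1.png

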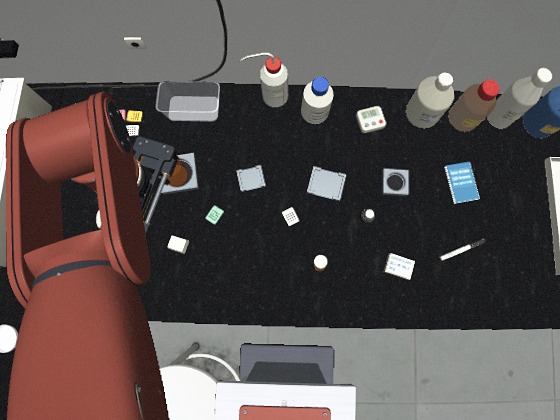

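The bottle (about (180,172)) is in its stand, partly hidden by the gripper. On to the wax.

```bash
P="python3 -m pendant"
$P '[[[-0.174,-0.457,0.3],[0,0,0],1],[[-0.174,-0.457,0.76],[0,0,0],1],[[-0.174,-0.457,0.76],[0,0,0],1],[[-0.174,-0.457,0.76],[0,0,0],1]]'
python3 -c "
from h import *
go(.4634,.2663,.026,-16)"
```

```text
time_s: 9.0
ee_pos: [0.4645, 0.2666, 0.1217]
tool_rot: [3.139, -0.002, 1.291]
force: [0.4, -0.4, 0.9]
opening: 0.0868
grasp_force: 0.0
t 9.0 pos [464.5 266.6 121.7] rot [ 1.799e+02 -1.000e-01  7.400e+01] open 86.8 grip 0.0 | shift [-0.006 -0.01   0.798] turn [ 0.0011 -0.0008 -0.0002]
```

```bash
P="python3 -m pendant"
$P '[[[-0.006,-0.01,0.3],[0,0,0],1],[[-0.006,-0.01,0.6],[0,0,0],1],[[-0.006,-0.01,0.75],[0,0,0],1],[[-0.006,-0.01,0.79],[0,0,0],1],[[-0.006,-0.01,0.79],[0,0,0],1]]'
$P '[[[0,0,0],[0,0,0],-1],[[0,0,0],[0,0,0],-1],[[0,0,0],[0,0,0],-1],[[0,0,0],[0,0,0],-1],[[0,0,0],[0,0,0],-1]]' 12
$P '[[[0,0,0],[0,0,0],-1],[[0,0,0],[0,0,0],-1],[[0,0,0],[0,0,0],-1]]'
python3 -c "
from h import *
go(.4634,.2663,.09,14.7)"
$P '[[[0,0,-0.2],[0,0,0],-1],[[0,0,-0.4],[0,0,0],-1],[[0,0,-0.6],[0,0,0],-1],[[0,0,-0.9],[0,0,0],-1],[[0,0,-0.9],[0,0,0],-1]]'
python3 -c "
from h import *
go(.6337,.1001,.13,14.7)"
```

```text
time_s: 9.62
ee_pos: [0.462, 0.2661, 0.0262]
tool_rot: [3.14, -0.001, 1.292]
force: [0.3, 0.3, -0.5]
opening: 0.087
grasp_force: 0.0
time_s: 10.25
ee_pos: [0.4606, 0.2656, 0.025]
tool_rot: [3.142, 0.0, 1.292]
force: [-0.5, -0.5, -0.1]
opening: 0.0452
grasp_force: 0.0
time_s: 10.62
ee_pos: [0.4606, 0.2656, 0.0249]
tool_rot: [-3.142, 0.0, 1.292]
force: [-0.1, -0.1, -0.2]
opening: 0.0325
grasp_force: 11.9
t 10.62 pos [460.6 265.6  24.9] rot [-180.    0.   74.] open 32.5 grip 11.9 | shift [ 0.012  0.021 -0.542] turn [-0.      0.     -0.2558]
time_s: 11.25
ee_pos: [0.4629, 0.2665, 0.1362]
tool_rot: [3.137, -0.004, 1.292]
force: [0.6, -0.0, -0.2]
opening: 0.0329
grasp_force: 11.9
t 11.25 pos [462.9 266.5 136.2] rot [179.7  -0.2  74. ] open 32.9 grip 11.9 | shift [-0.941  1.75   0.057] turn [ 0.0029 -0.0012 -0.2558]
```

```bash
P="python3 -m pendant"
$P '[[[-0.25,0.45,0],[0,0,-0.1],-1],[[-0.5,0.9,0],[0,0,-0.2558],-1],[[-0.5,0.9,0],[0,0,-0.2558],-1],[[-0.5,0.9,0],[0,0,-0.2558],-1],[[-0.5,0.9,0],[0,0,-0.2558],-1]]'
python3 -c "
from h import *
go(.6337,.1001,.10,14.7)"
```

```text
time_s: 11.88
ee_pos: [0.5469, 0.1785, 0.1319]
tool_rot: [-3.14, -0.0, 1.824]
force: [-0.3, 0.2, 0.6]
opening: 0.0328
grasp_force: 11.9
t 11.88 pos [546.9 178.5 131.9] rot [-179.9   -0.   104.5] open 32.8 grip 11.9 | shift [-0.814  0.536  0.265] turn [-0.0008 -0.0001 -0.0014]
```

```bash
P="python3 -m pendant"
$P '[[[-0.4,0.27,0],[0,0,0],-1],[[-0.814,0.536,0],[0,0,0],-1],[[-0.814,0.536,0.2],[0,0,0],-1],[[-0.814,0.536,0.26],[0,0,0],-1],[[-0.814,0.536,0.26],[0,0,0],-1]]'
$P '[[[0,0,0],[0,0,0],-1]]'
python3 - <<'E'
from h import *
p,d=manip.camera('side');cv2.imwrite('pics/s3.png',cv2.resize(p[100:250,200:400,::-1],(800,600)))
go(.6337,.1001,.029,14.7)
E
```

```text
time_s: 12.5
ee_pos: [0.6335, 0.1011, 0.1007]
tool_rot: [-3.139, -0.001, 1.828]
force: [0.5, -0.9, 0.6]
opening: 0.033
grasp_force: 11.9
time_s: 12.62
ee_pos: [0.6349, 0.101, 0.1026]
tool_rot: [3.141, 0.0, 1.828]
force: [0.4, 0.6, -0.5]
opening: 0.033
grasp_force: 11.9
t 12.68 pos [635.2 100.9 102.8] rot [179.9   0.  104.7] open 32.5 grip 11.9 | shift [-0.003 -0.015  0.615] turn [0.0007 0.0001 0.0004]
```

View pics/s3.png

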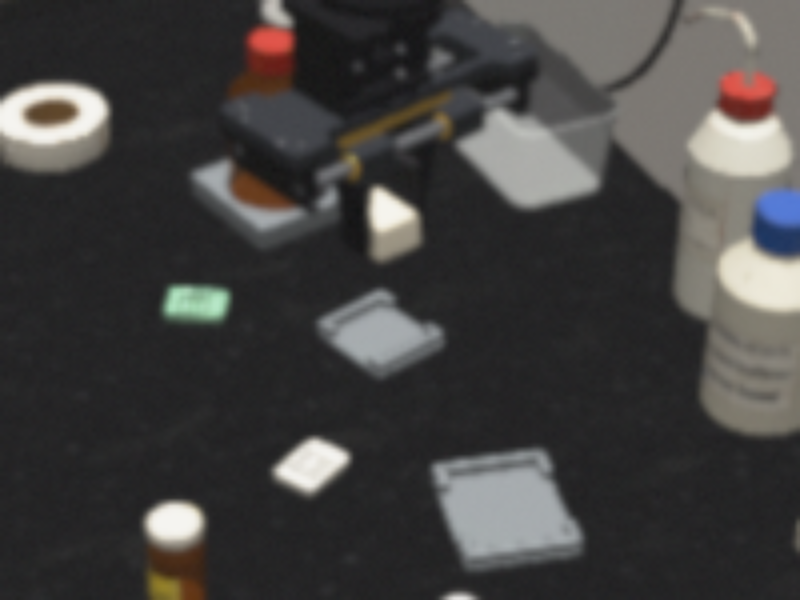

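The wax hangs level above the small tray (recess centred near (380,335) in this crop), with the tray's notches facing the fingers. I lower it.

```bash
P="python3 -m pendant"
$P '[[[-0.015,-0.014,0],[0,0,0],-1],[[-0.015,-0.014,0.25],[0,0,0],-1],[[-0.015,-0.014,0.45],[0,0,0],-1],[[-0.015,-0.014,0.54],[0,0,0],-1],[[-0.015,-0.014,0.6],[0,0,0],-1]]'
$P '[[[0,0,0.01],[0,0,0],-1],[[0,0,0.01],[0,0,0],-1]]'
python3 -c "
from h import *
go(.6341,.0987,.029,14.7)"
```

```text
time_s: 13.3
ee_pos: [0.634, 0.0978, 0.0298]
tool_rot: [3.141, 0.0, 1.827]
force: [0.2, 1.0, 0.0]
opening: 0.0325
grasp_force: 11.9
time_s: 13.55
ee_pos: [0.6344, 0.0979, 0.0294]
tool_rot: [3.14, 0.0, 1.827]
force: [-0.0, 0.4, -0.3]
opening: 0.0326
grasp_force: 11.9
t 13.55 pos [634.4  97.9  29.4] rot [179.9   0.  104.7] open 32.6 grip 11.9 | shift [ 0.007 -0.001  0.003] turn [ 0.0006  0.0002 -0.    ]
```

```bash
P="python3 -m pendant"
$P '[[[0,0,0],[0,0,0],1],[[0,0,0],[0,0,0],1],[[0,0,0],[0,0,0],1],[[0,0,0],[0,0,0],1],[[0,0,0],[0,0,0],1]]'
$P '[[[0,0,-0.4],[0,0,0],1],[[0,0,-0.9],[0,0,0],1],[[0,0,-1],[0,0,0],1],[[-1,-0.3,-1],[0,0,0.26],1],[[-1,-0.3,-1],[0,0,0.26],1]]'
$P '[[[0,0,0],[0,0,0],1],[[0,0,0],[0,0,0],1]]'
python3 -c "
from h import *
p,d=manip.camera('top');cv2.imwrite('pics/t2.png',p[:,:,::-1])
go(.4253,-.2602,.15,-17.2)"
```

```text
time_s: 14.18
ee_pos: [0.6338, 0.0979, 0.0285]
tool_rot: [-3.142, -0.0, 1.827]
force: [0.1, 0.2, 0.6]
opening: 0.075
grasp_force: 0.0
time_s: 14.8
ee_pos: [0.6291, -0.0276, 0.1482]
tool_rot: [-3.142, 0.0, 1.449]
force: [1.4, -0.4, 0.1]
opening: 0.0871
grasp_force: 0.0
time_s: 15.05
ee_pos: [0.6289, -0.0271, 0.1477]
tool_rot: [-3.14, -0.001, 1.452]
force: [-0.2, -0.7, -0.7]
opening: 0.087
grasp_force: 0.0
t 15.1 pos [629.  -26.3 147.8] rot [-179.9   -0.    83.3] open 87.3 grip 0.0 | shift [-2.135 -1.458 -0.017] turn [-0.0006 -0.0002  0.0874]
```

View pics/t2.png

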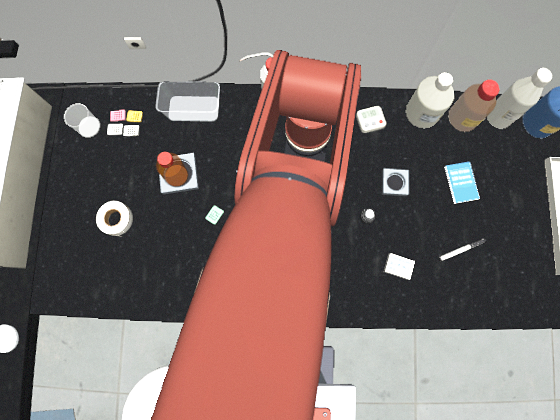

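The bottle stands in its stand (172,170). The arm hides the tray with the wax, and the box is still at (400,266). On to the box.

```bash
P="python3 -m pendant"
$P '[[[-0.5,-0.4,0],[0,0,0.087],1],[[-1,-0.7,0],[0,0,0.087],1],[[-1,-0.7,0],[0,0,0.087],1],[[-1,-0.7,0],[0,0,0.087],1]]'
python3 -c "
from h import *
go(.4253,-.2602,.15,-17.2)"
```

```text
time_s: 15.6
ee_pos: [0.5313, -0.1359, 0.1484]
tool_rot: [-3.141, -0.0, 1.27]
force: [-0.6, 0.9, 0.2]
opening: 0.0868
grasp_force: 0.0
t 15.6 pos [ 531.3 -135.9  148.4] rot [-180.    -0.    72.8] open 86.8 grip 0.0 | shift [-1.251 -0.538 -0.013] turn [-0.0001 -0.0001 -0.0001]
```

```bash
P="python3 -m pendant"
$P '[[[-0.5,-0.2,0],[0,0,0],1],[[-0.95,-0.538,0],[0,0,0],1],[[-0.95,-0.538,0],[0,0,0],1],[[-0.95,-0.538,0],[0,0,0],1]]'
$P '[[[-0.3,0,0],[0,0,0],1],[[-0.3,0,0.5],[0,0,0],1],[[-0.3,0,0.7],[0,0,0],1],[[-0.3,0,0.7],[0,0,0],1]]'
python3 -c "
from h import *
go(.4253,-.2602,.025,-17.2)"
```

```text
time_s: 16.1
ee_pos: [0.4373, -0.2253, 0.1488]
tool_rot: [3.141, -0.0, 1.271]
force: [-0.0, 0.9, -0.6]
opening: 0.0867
grasp_force: 0.0
time_s: 16.6
ee_pos: [0.4257, -0.2579, 0.0623]
tool_rot: [-3.137, -0.002, 1.273]
force: [-0.4, -0.1, 1.0]
opening: 0.0875
grasp_force: 0.0
t 16.6 pos [ 425.7 -257.9   62.3] rot [-1.798e+02 -1.000e-01  7.290e+01] open 87.5 grip 0.0 | shift [-0.02   0.004  0.311] turn [-0.0021 -0.0011  0.001 ]
```

```bash
P="python3 -m pendant"
$P '[[[-0.02,0.004,0.15],[0,0,0],1],[[-0.02,0.004,0.28],[0,0,0],1],[[-0.02,0.004,0.305],[0,0,0],1],[[-0.02,0.004,0.305],[0,0,0],1]]'
$P '[[[0,0,0],[0,0,0],-1],[[0,0,0],[0,0,0],-1],[[0,0,0],[0,0,0],-1],[[0,0,0],[0,0,0],-1],[[0,0,0],[0,0,0],-1]]' 10
$P '[[[0,0,0],[0,0,0],-1],[[0,0,0],[0,0,0],-1]]'
$P '[[[0,0,-0.2],[0,0,0],-1],[[0,0,-0.4],[0,0,0],-1],[[0,0,-0.7],[0,0,0],-1],[[0,0,-0.9],[0,0,0],-1],[[0,0,-0.9],[0,0,0],-1]]'
python3 -c "
from h import *
go(.626,-.0862,.13,-13)"
```

```text
time_s: 17.1
ee_pos: [0.4255, -0.2629, 0.0279]
tool_rot: [-3.141, -0.0, 1.27]
force: [-0.5, -0.8, -0.5]
opening: 0.0869
grasp_force: 0.0
time_s: 17.73
ee_pos: [0.4255, -0.2629, 0.028]
tool_rot: [3.141, 0.0, 1.27]
force: [0.4, 0.0, 0.8]
opening: 0.0458
grasp_force: 10.0
time_s: 17.98
ee_pos: [0.4255, -0.2629, 0.028]
tool_rot: [-3.142, 0.0, 1.27]
force: [-0.6, -0.5, 1.0]
opening: 0.0457
grasp_force: 10.0
time_s: 18.6
ee_pos: [0.4267, -0.2639, 0.1379]
tool_rot: [3.137, 0.002, 1.27]
force: [-0.5, -0.6, 0.2]
opening: 0.0458
grasp_force: 10.0
t 18.6 pos [ 426.7 -263.9  137.9] rot [1.798e+02 1.000e-01 7.280e+01] open 45.8 grip 10.0 | shift [1.906 1.147 0.067] turn [ 0.002   0.0009 -0.0352]
```

```bash
P="python3 -m pendant"
$P '[[[0.4,0.25,0],[0,0,-0.035],-1],[[0.8,0.5,0],[0,0,-0.035],-1],[[1,0.6,0],[0,0,-0.035],-1],[[1,0.6,0],[0,0,-0.035],-1]]'
python3 -c "
from h import *
go(.6254,-.0886,.10,-13)"
```

```text
time_s: 19.1
ee_pos: [0.5298, -0.1677, 0.1339]
tool_rot: [-3.139, -0.001, 1.346]
force: [0.0, -0.4, -0.3]
opening: 0.0459
grasp_force: 10.0
t 19.1 pos [ 529.8 -167.7  133.9] rot [-179.9   -0.    77.1] open 45.9 grip 10.0 | shift [0.82  0.631 0.282] turn [-0.0012 -0.0004  0.0012]
```

```bash
P="python3 -m pendant"
$P '[[[0.4,0.3,0],[0,0,0],-1],[[0.82,0.63,0],[0,0,0],-1],[[0.82,0.63,0.15],[0,0,0],-1],[[0.82,0.63,0.28],[0,0,0],-1],[[0.82,0.63,0.28],[0,0,0],-1]]'
$P '[[[0,0,0],[0,0,0],-1]]'
python3 - <<'E'
from h import *
p,d=manip.camera('side');cv2.imwrite('pics/s4.png',cv2.resize(p[120:270,230:430,::-1],(800,600)))
go(.6254,-.0886,.032,-13)
E
```

```text
time_s: 19.73
ee_pos: [0.6225, -0.0915, 0.0991]
tool_rot: [-3.135, 0.0, 1.342]
force: [-0.2, 0.3, 0.2]
opening: 0.0457
grasp_force: 10.0
time_s: 19.85
ee_pos: [0.6248, -0.0919, 0.1023]
tool_rot: [-3.141, 0.0, 1.342]
force: [0.4, -0.4, -0.7]
opening: 0.0458
grasp_force: 10.0
t 19.9 pos [625.4 -91.9 102.9] rot [180.    0.   76.9] open 46.0 grip 10.0 | shift [ 0.027 -0.006  0.591] turn [ 0.0003  0.0001 -0.0009]
```

View pics/s4.png

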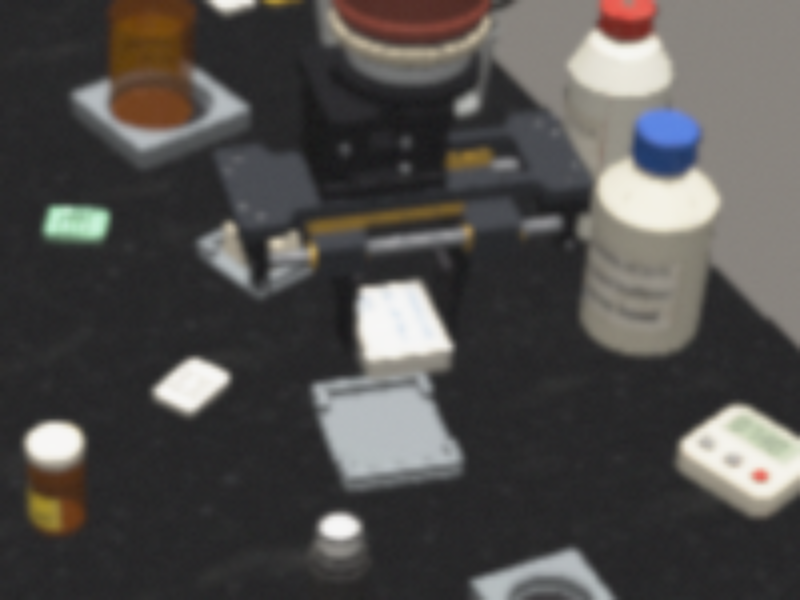

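The box hangs level and aligned above the large tray (crop (390,430)). The wax tray behind it is partly hidden, and the bottle is seated. I lower the box.

```bash
P="python3 -m pendant"
$P '[[[0.027,-0.006,0],[0,0,0],-1],[[0.027,-0.006,0.25],[0,0,0],-1],[[0.027,-0.006,0.45],[0,0,0],-1],[[0.027,-0.006,0.54],[0,0,0],-1],[[0.027,-0.006,0.58],[0,0,0],-1]]'
$P '[[[0,0,0.01],[0,0,0],-1],[[0,0,0.01],[0,0,0],-1]]'
python3 -c "
from h import *
go(.6254,-.0886,.032,-13)"
```

```text
time_s: 20.52
ee_pos: [0.6257, -0.0874, 0.0327]
tool_rot: [3.142, 0.0, 1.343]
force: [0.4, -0.9, 0.2]
opening: 0.046
grasp_force: 10.0
time_s: 20.78
ee_pos: [0.6263, -0.0876, 0.0325]
tool_rot: [3.14, 0.0, 1.343]
force: [0.1, -0.3, -1.3]
opening: 0.0455
grasp_force: 10.0
t 20.77 pos [626.3 -87.6  32.5] rot [179.9   0.   77. ] open 45.5 grip 10.0 | shift [-0.01  -0.006  0.004] turn [ 0.0007  0.     -0.0002]
```

```bash
P="python3 -m pendant"
$P '[[[0,0,0],[0,0,0],1],[[0,0,0],[0,0,0],1],[[0,0,0],[0,0,0],1],[[0,0,0],[0,0,0],1],[[0,0,0],[0,0,0],1]]'
$P '[[[0,0,-0.4],[0,0,0],1],[[0,0,-0.9],[0,0,0],1],[[0,-0.4,-1],[0,0,-0.1],1],[[0,-0.8,-1],[0,0,-0.108],1],[[0,-0.8,-1],[0,0,-0.108],1]]'
python3 -c "
from h import *
go(.4288,-.0701,.15,0)"
```

```text
time_s: 21.4
ee_pos: [0.6256, -0.0874, 0.0315]
tool_rot: [-3.142, -0.0, 1.343]
force: [-0.6, -0.6, -0.2]
opening: 0.0844
grasp_force: 0.0
time_s: 22.02
ee_pos: [0.5284, -0.0646, 0.1503]
tool_rot: [-3.138, -0.001, 1.57]
force: [0.5, -0.0, 0.0]
opening: 0.0871
grasp_force: 0.0
t 22.02 pos [528.4 -64.6 150.3] rot [-1.798e+02 -1.000e-01  9.000e+01] open 87.1 grip 0.0 | shift [-0.046 -0.83   0.006] turn [-0.0018 -0.0005 -0.0003]
```

```bash
P="python3 -m pendant"
$P '[[[-0.046,-0.4,0],[0,0,0],1],[[-0.046,-0.83,0],[0,0,0],1],[[-0.046,-0.83,0],[0,0,0],1],[[-0.046,-0.83,0],[0,0,0],1]]'
python3 -c "
from h import *
go(.4288,-.0701,.045,0)"
```

```text
time_s: 22.52
ee_pos: [0.4342, -0.0718, 0.1526]
tool_rot: [3.139, 0.001, 1.569]
force: [0.5, 0.2, 0.6]
opening: 0.0871
grasp_force: 0.0
t 22.52 pos [434.2 -71.8 152.6] rot [179.8   0.   89.9] open 87.1 grip 0.0 | shift [ 0.015 -0.047  0.896] turn [ 0.0013  0.0004 -0.0009]
```

```bash
P="python3 -m pendant"
$P '[[[0.01,-0.03,0.2],[0,0,0],1],[[0.01,-0.03,0.5],[0,0,0],1],[[0.01,-0.03,0.75],[0,0,0],1],[[0.01,-0.03,0.89],[0,0,0],1],[[0.01,-0.03,0.89],[0,0,0],1]]'
$P '[[[0,0,0],[0,0,0],-1],[[0,0,0],[0,0,0],-1],[[0,0,0],[0,0,0],-1],[[0,0,0],[0,0,0],-1],[[0,0,0],[0,0,0],-1]]' 12
$P '[[[0,0,0],[0,0,0],-1],[[0,0,0],[0,0,0],-1],[[0,0,0],[0,0,0],-1]]'
$P '[[[0,0,-0.2],[0,0,0],-1],[[0,0,-0.4],[0,0,0],-1],[[0,0,-0.7],[0,0,0],-1],[[0,0,-0.9],[0,0,0],-1],[[0,0,-0.9],[0,0,0],-1]]'
python3 -c "
from h import *
go(.6328,-.2563,.15,0)"
```

```text
time_s: 23.15
ee_pos: [0.4295, -0.07, 0.0438]
tool_rot: [-3.14, -0.001, 1.57]
force: [0.6, 0.2, 0.4]
opening: 0.0869
grasp_force: 0.0
time_s: 23.78
ee_pos: [0.429, -0.07, 0.0449]
tool_rot: [3.141, 0.0, 1.57]
force: [-0.4, 0.7, 0.4]
opening: 0.0447
grasp_force: 0.0
time_s: 24.15
ee_pos: [0.4289, -0.07, 0.0448]
tool_rot: [-3.141, 0.0, 1.57]
force: [0.1, 0.4, -0.1]
opening: 0.0309
grasp_force: 11.9
time_s: 24.78
ee_pos: [0.4304, -0.0705, 0.1545]
tool_rot: [3.137, 0.002, 1.57]
force: [0.1, 0.5, -0.6]
opening: 0.0302
grasp_force: 11.9
t 24.77 pos [430.4 -70.5 154.5] rot [1.798e+02 1.000e-01 8.990e+01] open 30.2 grip 11.9 | shift [-1.547  1.688  0.047] turn [ 0.002   0.0007 -0.0005]
```

```bash
P="python3 -m pendant"
$P '[[[-0.3,0.3,0],[0,0,0],-1],[[-0.6,0.65,0],[0,0,0],-1],[[-0.77,0.84,0],[0,0,0],-1],[[-0.77,0.84,0],[0,0,0],-1]]'
$P '[[[-0.3,0.3,0],[0,0,0],-1],[[-0.6,0.65,0],[0,0,0],-1],[[-0.775,0.85,0.2],[0,0,0],-1],[[-0.775,0.85,0.4],[0,0,0],-1],[[-0.775,0.85,0.4],[0,0,0],-1]]'
$P '[[[0,0,0],[0,0,0],-1]]'
python3 - <<'E'
from h import *
p,d=manip.camera('side');cv2.imwrite('pics/s5.png',cv2.resize(p[170:320,260:460,::-1],(800,600)))
go(.6328,-.2563,.049,0)
E
```

```text
time_s: 25.28
ee_pos: [0.5297, -0.1635, 0.1505]
tool_rot: [-3.139, -0.001, 1.568]
force: [-0.6, 0.6, -2.0]
opening: 0.0305
grasp_force: 11.9
time_s: 25.9
ee_pos: [0.6284, -0.2536, 0.1001]
tool_rot: [-3.134, -0.004, 1.57]
force: [-1.2, 0.9, 0.2]
opening: 0.0302
grasp_force: 11.9
time_s: 26.02
ee_pos: [0.631, -0.2549, 0.1048]
tool_rot: [-3.141, -0.0, 1.57]
force: [0.3, -1.0, 0.7]
opening: 0.0304
grasp_force: 11.9
t 26.07 pos [ 631.6 -255.2  105.7] rot [180.   0.  90.] open 30.6 grip 11.9 | shift [-0.009  0.01   0.473] turn [ 0.0004  0.0002 -0.0003]
```

View pics/s5.png

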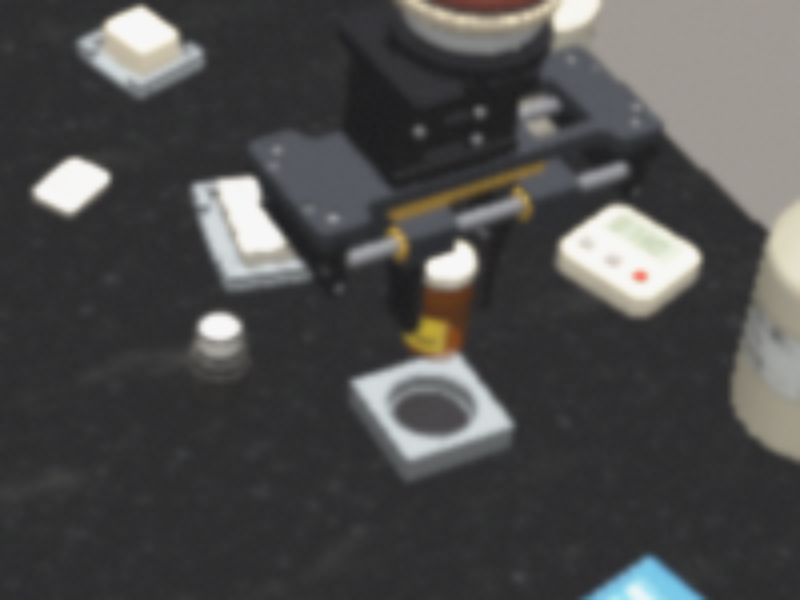

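The wax (140,40) and the box (255,225) sit in their trays. The jar hangs upright above the small round recess (432,410). I lower it, release, and back off to the left.

```bash
P="python3 -m pendant"
$P '[[[-0.009,0.01,0],[0,0,0],-1],[[-0.009,0.01,0.2],[0,0,0],-1],[[-0.009,0.01,0.38],[0,0,0],-1],[[-0.009,0.01,0.44],[0,0,0],-1],[[-0.009,0.01,0.468],[0,0,0],-1]]'
$P '[[[0,0,0.005],[0,0,0],-1],[[0,0,0.005],[0,0,0],-1]]'
$P '[[[0,0,0],[0,0,0],1],[[0,0,0],[0,0,0],1],[[0,0,0],[0,0,0],1],[[0,0,0],[0,0,0],1],[[0,0,0],[0,0,0],1]]'
$P '[[[0,0,-0.4],[0,0,0],1],[[0,0,-0.8],[0,0,0],1],[[0,0,-1],[0,0,0],1],[[0,-0.5,-1],[0,0,0],1],[[0,-1,-1],[0,0,0],1]]'
$P '[[[0,-0.5,-0.5],[0,0,0],1],[[-0.5,-1,-0.5],[0,0,0],1],[[-1,-1,-0.5],[0,0,0],1],[[-1,-1,-0.5],[0,0,0],1]]'
$P '[[[-0.5,0,0],[0,0,0],1],[[-1,0,0],[0,0,0],1],[[-1,0,0],[0,0,0],1],[[-1,0,0],[0,0,0],1]]'
python3 - <<'E'
from h import *
p,d=manip.camera('top');cv2.imwrite('pics/t3.png',p[:,:,::-1]); np.savez('top1.npz',p=p,d=d)
p,d=manip.camera('side');cv2.imwrite('pics/s6.png',p[:,:,::-1]); np.savez('side1.npz',p=p,d=d)
E
```

```text
time_s: 26.7
ee_pos: [0.6322, -0.2565, 0.0487]
tool_rot: [-3.14, -0.001, 1.57]
force: [-6.6, 2.8, 12.3]
opening: 0.0306
grasp_force: 12.2
time_s: 26.95
ee_pos: [0.6332, -0.257, 0.0488]
tool_rot: [3.141, 0.001, 1.57]
force: [-1.3, 0.5, 2.0]
opening: 0.0306
grasp_force: 11.9
time_s: 27.58
ee_pos: [0.6327, -0.2567, 0.0479]
tool_rot: [-3.142, -0.0, 1.57]
force: [0.3, -0.4, 0.9]
opening: 0.0725
grasp_force: 0.0
time_s: 28.2
ee_pos: [0.5118, -0.2566, 0.1683]
tool_rot: [3.141, 0.001, 1.571]
force: [-0.7, -0.6, 0.7]
opening: 0.0869
grasp_force: 0.0
time_s: 28.7
ee_pos: [0.3911, -0.3793, 0.2292]
tool_rot: [3.14, 0.002, 1.567]
force: [0.8, -0.5, 0.0]
opening: 0.0869
grasp_force: 0.0
time_s: 29.2
ee_pos: [0.3922, -0.496, 0.2274]
tool_rot: [-3.141, -0.001, 1.569]
force: [0.5, 0.5, 0.2]
opening: 0.0868
grasp_force: 0.0
```

View pics/t3.png

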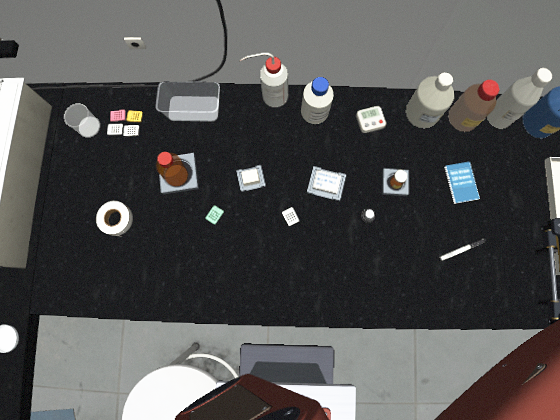

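View pics/s6.png

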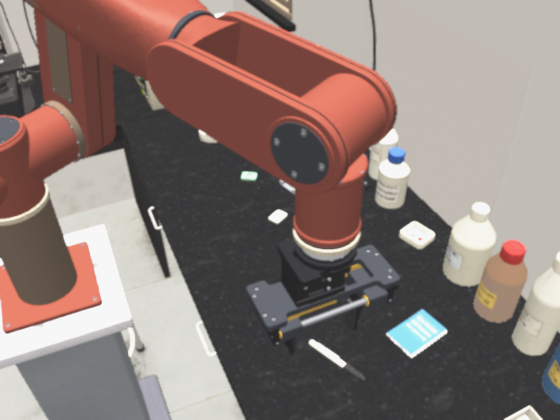

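The top view shows all four things in their stands: bottle (172,170), wax (250,177), box (327,182) and jar (397,180). The eyepiece and cassette haven't moved. The arm hides most of the side view. I measure positions and heights once before handing in.

```bash
python3 - <<'E'
from h import *
f=np.load('top1.npz');p,d=f['p'].astype(int),f['d'];W=cloud('top',d);g=p.max(2)
def roi(u,v,r=25):
    m=np.zeros(d.shape,bool);m[v-r:v+r,u-r:u+r]=1;return m
m=comp(roi(166,160)&(p[...,0]>150)&(p[...,1]<110),(166,158));q=plane('top',pts(m),.130);print('cap',cv2.minEnclosingCircle((q[:,:2]*1000).astype(np.float32)),np.median(W[m][:,2]),'want 640 282.5')
m=comp(roi(399,175)&(g>110)&(W[...,2]>.055),(400,175));q=plane('top',pts(m),.063);print('jar',cv2.minEnclosingCircle((q[:,:2]*1000).astype(np.float32)),np.median(W[m][:,2]),'want 633 -256')
for k,s,z,w in(('wax',(250,177),.026,'634 100 105deg'),('box',(327,182),.020,'626 -86 77deg')):
    m=comp(roi(*s)&(W[...,2]>z-.004),s);print(k,rect('top',m,z),np.median(W[m][:,2]),'want',w)
E
```

```text
cap ((637.9403076171875, 282.1266784667969), 15.749107360839844) 0.129835359780616 want 640 282.5
jar ((631.7918701171875, -256.4124450683594), 15.862113952636719) 0.06282850801929452 want 633 -256
wax [631.4 101.6  39.1  31.4 -76.6] 0.025969032284565263 want 634 100 105deg
box [625.1 -85.5  61.7  47.2  77.6] 0.020740303805463878 want 626 -86 77deg
```

All four are within about 3 mm of their stand centres, and their heights match the recess floor.

```bash
python3 -c "
from station import manip
print(manip.finish_job())"
```

```text
the job is handed in; nothing more can be done
None
```

I handed the job in with the bottle, jar, box and wax block each on the floor of its matching stand and within about 3 mm of centre by the last top view; the eyepiece and cassette were not touched, and the robot clock read about 29 s (the hand-in returned no verdict).

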